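# Set the height stop of the jar stand

## Robot

A 6-joint arm with a two-finger parallel gripper is mounted at the origin on the work surface. World frame = base frame: x ahead of the robot, y to its left, z up, the work surface at z = 0. Lengths are in m, angles in rad, forces in N, time in s.
With the tool pointing down it reaches from about 0.35 to 0.925 m from the base axis. Payload 6.4 kg.
Tool frame: the origin (TCP) lies between the finger pads; the fingertips stand 11 mm ahead of it and the grasp point (between the pads) lies 8 mm behind it (manip.tip_reach is the distance from the TCP to the fingertips, in m); z points along the fingers, y is the line along which they close (so a half turn about z gives the same grasp; the last joint's range is limited). The gripper opens to 85 mm and grips with 20 to 120 N. Pads are 22 mm wide; open, the fingers measure 114 mm over their backs; the gripper's body (76 mm by 85 mm) begins 54 mm behind the grasp point. The pads swing forward as they close: fully open they stand 13 mm farther back than shut.
Start: joints at [-1.304, 0.245, 1.558, -0, 1.339, -0.174], TCP at [0.277, -0.588, 0.242] pointing down, gripper open.
Joint ranges: [-3.13, 3.13], [-1.02, 2.26], [0.13, 2.54], [-0.95, 4.09], [0.21, 2.88], [-2.74, 2.74]. Speed limits (rad/s): [2.57, 2.57, 3.14, 3.14, 3.14, 3.14].

## Interface

Orientations are given as a unit quaternion [x, y, z, w].
In Python, from cell import get_state, imaging, order, models, manip gives the robot as it stands. The module is installed in compiled form; this text tells all that it offers.
- The arm moves only by the tool carry_out, never from a script. Its argument "increments" is a list that holds one entry, the list of rows, each a list of 7 numbers: the opening, from -1 (shut) to 1 (fully open), then the shift along the tool's x, y, z in m, then the turn, a rotation vector about the tool's x, y, z in rad. In form: [[[grip, tx, ty, tz, ax, ay, az], ...]]. A call has 1 to 20 rows; each row shifts and turns the commanded pose from where the row before left it, along the tool's axes as they then stand; what a row does not reach is not made up. A row lasts 1/10 s, in which the tool goes at most 50 mm and 8.59 degrees, less where a joint would pass 70% of its speed; a pose out of reach is approached as far as the arm can. A call is refused whole if a number of a shift passes 0.05 or a number of a turn 0.15, either way. A call with a gripper value outside its range is refused whole. The fingers move at their own pace and stop on an object; the grip force is fixed at half the most. Time passes only in rows, so rows that do not move let the fingers close. It gives the time, the measured TCP pose, the force, the opening and the grip force at its end, in the units of the state.
- get_state(): the state, without advancing time (a new reading comes with each control period).
- imaging.snapshot(name): name is "scene" or "top" or "wrist"; returns a dict with "pixels" (420x560x3 uint8, red, green, blue), "z_map" (420x560 float32, m along the optical axis (not along the pixel's ray), 0 where there is no reading), "K" (3x3 intrinsics, pixels), "origin" and "orientation" of the camera in the world; the wrist camera has in their place "hand_eye" (4x4, takes a point from camera to tool coordinates, whose origin is the TCP and whose axes are the flange's). Camera axes: x right, y down, z forward; pixel columns grow to the right and rows downward; lengths in m; the calibration is good to about 2 mm. A picture is of the moment at which its call begins: read the wrist's pose just before it.
- order.finish_job(): hands the job in; it is judged then, once.
Trained networks look in the newest picture that a camera, given by its name, has taken for a name from the list of things; names that differ only in an ending like _2 or _b are one class to them, and where a whole thing is asked for, a point or a joint stands for the part that bears it (a point fixed in the world has none). Each returns a list of dicts, best first, with "score" (0 to 1); they miss things now and then, are a little off and sometimes report something else, mostly with a low value. They report only what shows in the picture. A call takes as long as a camera call. They do not tell look-alikes from the thing itself.
- models.outline_of(name, camera): "pixels" (420x560 bool, what is visible of it) and "extent" ([centre column, centre row, width, height] in pixels, round what is visible of it).
The state is a dict: "t": time; "qpos": joint angles; "qvel": joint speeds; "tau": joint torques, N m; "tool_pos": TCP position; "eef_rot": TCP orientation; "contact_force": force on the tool from outside, world axes, zero at the start; "torque": the same for the moment, N m; "grip_width": finger opening in m; "grip_force": force on a finger pad.
Only numpy, scipy, OpenCV 4.12 (cv2) and the standard library are available. Lean on these libraries where they do the work, as an engineer would, in place of code of your own. Each camera call takes 0.05 s, during which the arm holds its last target. There are 200 camera calls.

## Task

One of the two cream jars stands under the height stop of the small jar stand. Push the stop's blue knob straight down until the foot rests on that jar's lid, without pressing hard on the jar, then press the red clamp lever down level to lock it. Leave both jars standing where they are.

Things in the scene. Friction and masses are not known exactly. Their poses are not given: they have to be found in the camera images.
- stop: Stop rod of the jar stand; origin: centre of its rubber foot's underside (32 mm across, at first 130 to 150 mm over the counter z = 0). Flat top of its blue knob (38 mm across, 22 mm thick) 175 mm above the origin. Slides only up and down through a fixed grey head (top at z = 195 mm) with 3 N, stays where left. Axes: z up; y from the rod to the lever's pivot. The stand is fixed to the counter.
- clamp_ball (a point): Centre of the red ball (26 mm across) ending the clamp lever, 100 mm from its level pivot. Pivot: 205 mm over the counter, 85 mm along +y from the rod; lever 14 mm wide, points away from the rod. Open: raised 35 to 55 degrees. Locked: level on its stop, ball centre at z = 205 mm, 185 mm from the rod. Takes 2 N, stays where left. Axes: y along the lever, z up when level.
- tall_jar: Tall amber glass jar with a pale label and a black lid (66 mm across), loose, 95 mm high. Origin: centre of its underside, on the counter; z up. It stands either under the stop or beside the stand.
- short_jar: Short blue ceramic jar with a pale wooden lid (68 mm across), loose, 55 mm high. Origin: centre of its underside, on the counter; z up. It stands either under the stop or beside the stand.
Not all that is in view belongs to the job. Leave any turquoise look-alike of the tall_jar alone.

How it is judged:
On the way, in this order (a step that is already met when the one before it is completed fails the run):
1. the stop's foot is lowered onto the lid of the jar under it while the clamp is still open (angle between clamp_ball's own z axis and vertical above 0.35 rad and ((horizontal distance between stop and tall_jar below 0.02 m and z of stop in the frame of tall_jar below 0.099 m) or (horizontal distance between stop and short_jar below 0.02 m and z of stop in the frame of short_jar below 0.059 m))), for 0.1 s.
2. the clamp lever is pressed down level (angle between clamp_ball's own z axis and vertical below 0.17 rad), for 0.1 s.
At the end, for the whole second after the job is handed in: The stop's foot rests on the lid of the jar under it (within 4 mm, jar within 20 mm of the rod's axis), the clamp lever is level within 10 degrees, and both jars stand upright (within 6 degrees) (angle between clamp_ball's own z axis and vertical below 0.17 rad and angle between each of tall_jar, short_jar's own z axis and vertical below 0.1 rad and ((horizontal distance between stop and tall_jar below 0.02 m and z of stop in the frame of tall_jar below 0.099 m) or (horizontal distance between stop and short_jar below 0.02 m and z of stop in the frame of short_jar below 0.059 m))); the robot touches nothing.
It fails at once if a jar is pushed more than 25 mm from where it stood (distance of any of tall_jar, short_jar from where it was at the start of the episode above 0.025 m).
It fails at once if the stop presses on a jar with more than 60 N (contact force between stop and tall_jar above 60 N or contact force between stop and short_jar above 60 N).
It also fails if it takes over 42 s, if anything falls off the work surface, if the arm or the gripper's body presses on something with over 40 N, if the wrist force passes 120 N, or if a joint passes its speed limit or range.

## Working session

There is one attempt and no reset: what is moved stays moved. The work goes in short steps, Python scripts to look and compute and a tool call to move; the robot and the scene stay as the last step left them, time stands still between calls to the robot, and variables do not carry over. Pictures are saved under pics/ and viewed, at most 10 in all, crops included, and the job is handed in when it is done.

Besides the shell and the picture viewer there is one more tool, called as a command line: name --argument value ..., lists and objects as JSON in quotes. carry_out: Moves the arm, as the interface text tells. Its arguments: {"type":"object","properties":{"increments":{"type":"array","items":{"type":"array","items":{"type":"array","items":{"type":"number"}}}}},"required":["increments"]}

```bash
mkdir -p pics; cat > h.py <<'E'
import numpy as np, cv2
from scipy.spatial.transform import Rotation as R
from cell import get_state, imaging, order, models, manip
def snap(n):
    s=get_state(); d=imaging.snapshot(n)
    if 'hand_eye' in d:
        T=np.eye(4);T[:3,:3]=R.from_quat(s['eef_rot']).as_matrix();T[:3,3]=s['tool_pos']
        d['T']=T@np.array(d['hand_eye'])
    else:
        T=np.eye(4);o=np.array(d['orientation']);T[:3,:3]=R.from_quat(o).as_matrix() if o.size==4 else o;T[:3,3]=d['origin'];d['T']=T
    return d
def cloud(d):
    z=d['z_map'];v,u=np.indices(z.shape);K=np.array(d['K'])
    p=np.stack([(u-K[0,2])/K[0,0]*z,(v-K[1,2])/K[1,1]*z,z],-1)
    P=p@d['T'][:3,:3].T+d['T'][:3,3];P[z==0]=np.nan
    return P
def save(d,f): cv2.imwrite('pics/'+f,d['pixels'][...,::-1])
E
python3 - <<'E'
from h import *
for c in ['scene','top']:
    d=snap(c);save(d,c+'0.png');P=cloud(d)
    np.savez(c+'0.npz',P=P,px=d['pixels'],K=d['K'],T=d['T'])
    for n in ['stop','clamp_ball','tall_jar','short_jar']:
        for r in models.outline_of(n,c)[:3]:
            q=P[r['pixels']];q=q[~np.isnan(q[:,0])]
            print(c,n,round(r['score'],2),np.round(r['extent']),np.round(np.nanmedian(q,0),3) if len(q) else None,np.round(np.percentile(q,[2,98],axis=0),3).tolist() if len(q) else None)
print(get_state()['t'],manip.tip_reach)
E
```

```text
scene stop 0.77 [292. 227.  28. 107.] [ 0.622 -0.091  0.309] [[0.603, -0.104, 0.151], [0.636, -0.069, 0.324]]
scene clamp_ball 0.77 [353. 198.  52.  62.] [0.66  0.033 0.251] [[0.529, -0.011, 0.002], [0.68, 0.298, 0.291]]
scene tall_jar 0.73 [235. 257.  36.  58.] [ 0.476 -0.041  0.079] [[0.436, -0.057, 0.008], [0.495, -0.0, 0.098]]
scene short_jar 0.57 [232. 376.  44.  55.] [ 0.621 -0.228  0.055] [[0.583, -0.252, 0.006], [0.645, -0.191, 0.058]]
top stop 0.86 [338. 150.  29.  38.] [ 0.615 -0.086  0.321] [[0.6, -0.104, 0.202], [0.635, -0.07, 0.325]]
top tall_jar 0.97 [380. 248.  44.  35.] [ 0.488 -0.194  0.095] [[0.46, -0.228, 0.022], [0.519, -0.167, 0.098]]
top tall_jar 0.79 [289. 261.  35.  36.] [ 0.461 -0.026  0.095] [[0.431, -0.056, 0.002], [0.492, 0.004, 0.099]]
top tall_jar 0.78 [321. 188.  39.  26.] [ 0.601 -0.08   0.094] [[0.588, -0.116, 0.02], [0.623, -0.054, 0.098]]
top short_jar 0.75 [391. 190.  34.  38.] [ 0.607 -0.216  0.055] [[0.579, -0.25, 0.013], [0.639, -0.187, 0.059]]
0.5 0.011
```

View pics/scene0.png

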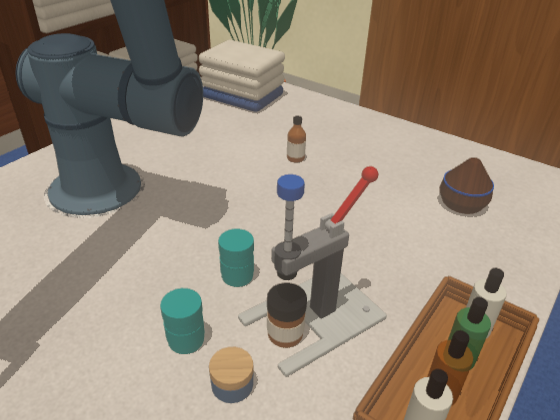

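View pics/top0.png

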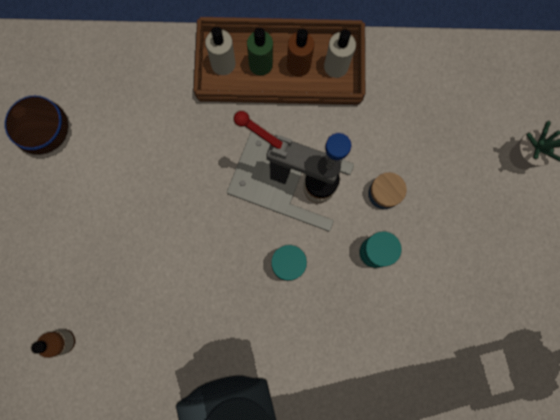

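The blue knob is at scene (291,188) / top (338,146). The red ball is at scene (370,174) / top (241,118). The amber jar with the black lid stands under the stop, scene (286,315); the two turquoise jars, scene (237,257) and (184,320), are look-alikes to leave alone. The other blue and red things in view are the cloth and the bowl's rim, neither knob-like.

```bash
python3 - <<'E'
from h import *
for c in ['scene','top']:
    f=np.load(c+'0.npz');P=f['P'];hsv=cv2.cvtColor(f['px'],cv2.COLOR_RGB2HSV).astype(int);H,S,V=hsv[...,0],hsv[...,1],hsv[...,2]
    z=P[...,2]
    b=(H>105)&(H<130)&(S>140)&(z>.25)&(np.hypot(P[...,0]-.62,P[...,1]+.09)<.08)
    q=P[b]; t=q[q[:,2]>np.percentile(q[:,2],98)-.006]
    print(c,'knob n',len(q),'ztop',np.median(t[:,2]),'mean top',t.mean(0),t.min(0),t.max(0))
    r=((H<8)|(H>172))&(S>170)&(z>.19)
    q=P[r];q=q[np.hypot(q[:,0]-.65,q[:,1]-.03)<.15]
    c0=np.median(q,0);u,s,vt=np.linalg.svd(q-c0);ax=vt[0]*np.sign(vt[0][2]);k=(q-c0)@ax
    print('lever dir',ax,'elev',np.degrees(np.arcsin(ax[2])),'yaw',np.degrees(np.arctan2(ax[1],ax[0])),'ends',c0+ax*k.min(),c0+ax*k.max())
    B=q[k>k.max()-.022]
    from scipy.optimize import least_squares
    g=least_squares(lambda p:np.linalg.norm(B-p,axis=1)-.013,B.mean(0)-[0,0,.01],loss='soft_l1',f_scale=.002)
    print('ball',g.x,len(B),np.abs(g.fun).mean())
s=cv2.imread('pics/scene0.png')[150:360,200:410];cv2.imwrite('pics/crop.png',cv2.resize(s,(588,588),interpolation=cv2.INTER_CUBIC))
print(get_state()['tool_pos'],get_state()['eef_rot'])
E
```

```text
Traceback (most recent call last):
IndexError: index -1 is out of bounds for axis 0 with size 0
```

```bash
cat > m.py <<'E'
from h import *
from scipy.optimize import least_squares
for c in ['scene','top']:
    f=np.load(c+'0.npz');P=f['P'];hsv=cv2.cvtColor(f['px'],cv2.COLOR_RGB2HSV).astype(int);H,S,V=hsv[...,0],hsv[...,1],hsv[...,2]
    v,u={'scene':(188,291),'top':(146,338)}[c]
    print(hsv[v,u],P[v,u])
    z=P[...,2]
    b=(H>100)&(H<135)&(S>100)&(z>.22)&(np.hypot(P[...,0]-.62,P[...,1]+.09)<.08)
    q=P[b]
    if len(q):
        t=q[q[:,2]>np.percentile(q[:,2],95)-.006]
        print(c,'knob n',len(q),'ztop',np.median(t[:,2]),'mean top',t.mean(0),t.min(0),t.max(0))
    r=((H<8)|(H>172))&(S>150)&(z>.19)
    q=P[r];q=q[np.hypot(q[:,0]-.65,q[:,1]-.03)<.15]
    c0=np.median(q,0);_,s,vt=np.linalg.svd(q-c0,full_matrices=False);ax=vt[0]*np.sign(vt[0][2]);k=(q-c0)@ax
    print('lever',len(q),ax,'elev',np.degrees(np.arcsin(ax[2])),'yaw',np.degrees(np.arctan2(ax[1],ax[0])),'ends',c0+ax*k.min(),c0+ax*k.max())
    B=q[k>k.max()-.022]
    g=least_squares(lambda p:np.linalg.norm(B-p,axis=1)-.013,B.mean(0)-[0,0,.01],loss='soft_l1',f_scale=.002)
    print('ball',g.x,len(B),np.abs(g.fun).mean())
s=cv2.imread('pics/scene0.png')[150:360,200:410];cv2.imwrite('pics/crop.png',cv2.resize(s,(588,588),interpolation=cv2.INTER_CUBIC))
print(get_state()['tool_pos'],get_state()['eef_rot'])
E
python3 m.py
```

```text
[111 131 158] [ 0.62877315 -0.09915398  0.32225982]
scene knob n 365 ztop 0.32307084384004486 mean top [ 0.62092108 -0.08936181  0.32290376] [ 0.60290114 -0.10507409  0.31839195] [ 0.63662909 -0.07010628  0.32480679]
lever 484 [0.24824987 0.60042668 0.76017091] elev 49.47926693186166 yaw 67.53706974009764 ends [ 0.64731543 -0.00163228  0.21360014] [0.67292492 0.06030782 0.29201948]
ball [0.6684767  0.05910695 0.27919238] 132 0.0008517277512543231
[109 189  93] [ 0.61502453 -0.08673036  0.32191994]
top knob n 510 ztop 0.3221304250407608 mean top [ 0.61633209 -0.08687696  0.32213465] [ 0.59881445 -0.10415424  0.31808042] [ 0.63455918 -0.06946939  0.32792719]
lever 472 [0.19926552 0.62873907 0.7516518 ] elev 48.73366516361474 yaw 72.41509161885573 ends [ 0.64560962 -0.00350365  0.21256506] [0.66678305 0.06330452 0.29243362]
ball [0.66895802 0.05741425 0.27835477] 173 0.0008369094294210777
[ 0.27731578 -0.58787645  0.24227585] [ 9.75815288e-01  2.18596713e-01  1.06294045e-05 -1.63905789e-05]
```

View pics/crop.png

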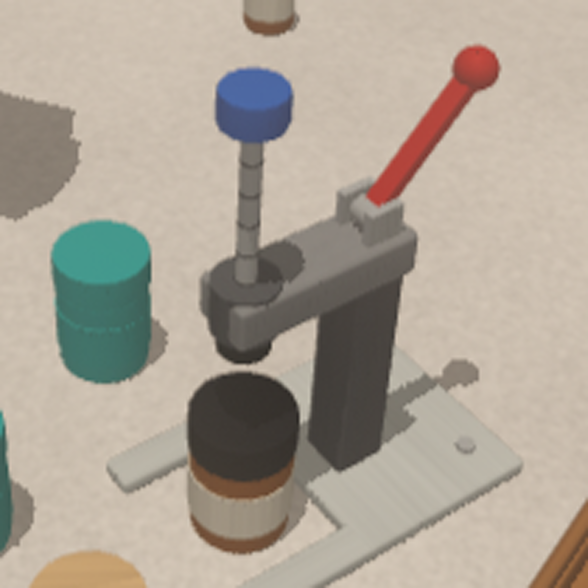

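The crop confirms it: the knob is at crop (254,85), the ball at (476,67), and the black-lidded amber jar stands under the foot. The numbers agree with the text: the knob top at z=0.322 puts the foot at 0.147, the lever is raised about 48°, and the ball is 154 mm from the rod.

carry_out --increments '[[[-1, 0.0326, -0.0192, -0.0077, 0, 0, 0], [-1, 0.0326, -0.0192, -0.0077, 0, 0, 0], [-1, 0.0326, -0.0192, -0.0077, 0, 0, 0], [-1, 0.0326, -0.0192, -0.0077, 0, 0, 0], [-1, 0.0326, -0.0192, -0.0077, 0, 0, 0], [-1, 0.0326, -0.0192, -0.0077, 0, 0, 0], [-1, 0.0326, -0.0192, -0.0077, 0, 0, 0], [-1, 0.0326, -0.0192, -0.0077, 0, 0, 0], [-1, 0.0326, -0.0192, -0.0077, 0, 0, 0], [-1, 0.0326, -0.0192, -0.0077, 0, 0, 0], [-1, 0.0326, -0.0192, -0.0077, 0, 0, 0], [-1, 0.0326, -0.0192, -0.0077, 0, 0, 0], [-1, 0.0326, -0.0192, -0.0077, 0, 0, 0], [-1, 0.0326, -0.0192, -0.0077, 0, 0, 0], [-1, 0.0326, -0.0192, -0.0077, 0, 0, 0], [-1, 0.0326, -0.0192, -0.0077, 0, 0, 0], [-1, 0, 0, 0, 0, 0, 0], [-1, 0, 0, 0, 0, 0, 0]]]'

```text
t: 2.3
tool_pos: [0.6182, -0.0869, 0.3655]
eef_rot: [0.976, 0.219, -0.0, 0.0]
contact_force: [1.3, 0.2, 0.0]
grip_width: -0.0001
grip_force: 0.0
```

```bash
python3 - <<'E'
from h import *
s=get_state();print(s['t'],s['tool_pos'],s['eef_rot'],s['contact_force'],s['grip_width'])
d=snap('wrist');save(d,'w1.png')
P=cloud(d);hsv=cv2.cvtColor(d['pixels'],cv2.COLOR_RGB2HSV).astype(int)
b=(hsv[...,0]>100)&(hsv[...,0]<135)&(hsv[...,1]>100)&(P[...,2]>.31)&(P[...,2]<.33)
q=P[b];print(len(q));print(q.mean(0),q.min(0),q.max(0)) if len(q) else 0
E
```

```text
2.3 [ 0.61821557 -0.08690946  0.365465  ] [ 9.75644623e-01  2.19357083e-01 -1.00184016e-04  1.69869371e-04] [1.32384081 0.19107451 0.01843969] -8.130796193582507e-05
3011
[ 0.62350287 -0.08529378  0.32078036] [ 0.6023099  -0.10601187  0.31010677] [ 0.63780631 -0.06885344  0.3241673 ]
```

View pics/w1.png

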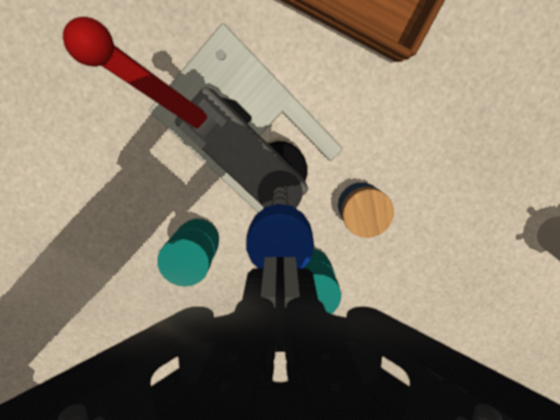

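The wrist view shows the fingertips at (280,260) directly over the blue knob at (280,237), and the open lever is clear of the hand. Now I push down, stopping short of the jar.

carry_out --increments '[[[-1, 0, 0, 0.008, 0, 0, 0], [-1, 0, 0, 0.008, 0, 0, 0], [-1, 0, 0, 0.008, 0, 0, 0], [-1, 0, 0, 0.004, 0, 0, 0], [-1, 0, 0, 0.004, 0, 0, 0], [-1, 0, 0, 0.004, 0, 0, 0], [-1, 0, 0, 0.004, 0, 0, 0], [-1, 0, 0, 0.004, 0, 0, 0], [-1, 0, 0, 0.004, 0, 0, 0], [-1, 0, 0, 0.004, 0, 0, 0], [-1, 0, 0, 0.004, 0, 0, 0], [-1, 0, 0, 0.004, 0, 0, 0], [-1, 0, 0, 0.004, 0, 0, 0], [-1, 0, 0, 0.004, 0, 0, 0], [-1, 0, 0, 0, 0, 0, 0], [-1, 0, 0, 0, 0, 0, 0]]]'

```text
t: 3.95
tool_pos: [0.618, -0.0871, 0.2967]
eef_rot: [0.976, 0.219, -0.0, -0.001]
contact_force: [-0.4, -0.4, 0.2]
grip_width: -0.0
grip_force: 0.0
```

```bash
cat > k.py <<'E'
from h import *
s=get_state();print(s['t'],np.round(s['tool_pos'],4),np.round(s['contact_force'],1))
for c in ['scene','top']:
    d=snap(c);P=cloud(d);hsv=cv2.cvtColor(d['pixels'],cv2.COLOR_RGB2HSV).astype(int)
    b=(hsv[...,0]>100)&(hsv[...,0]<135)&(hsv[...,1]>100)&(P[...,2]>.2)&(P[...,2]<.35)&(np.hypot(P[...,0]-.62,P[...,1]+.087)<.03)
    q=P[b];print(c,len(q),np.percentile(q[:,2],[2,50,95,98]) if len(q) else 0)
E
python3 k.py
```

```text
3.95 [ 0.618  -0.0871  0.2967] [-0.4 -0.4  0.2]
scene 330 [0.26701834 0.28040282 0.28698372 0.28736532]
top 0 0
```

carry_out --increments '[[[-1, 0, 0, 0.003, 0, 0, 0], [-1, 0, 0, 0.003, 0, 0, 0], [-1, 0, 0, 0.003, 0, 0, 0], [-1, 0, 0, 0.002, 0, 0, 0], [-1, 0, 0, 0.001, 0, 0, 0], [-1, 0, 0, 0.001, 0, 0, 0]]]'

```text
t: 4.65
tool_pos: [0.6182, -0.0873, 0.2846]
eef_rot: [0.976, 0.219, 0.0, -0.0]
contact_force: [0.6, 1.0, 2.5]
grip_width: 0.0001
grip_force: 1.3
```

carry_out --increments '[[[-1, 0, 0, 0.001, 0, 0, 0], [-1, 0, 0, 0.0005, 0, 0, 0], [-1, 0, 0, 0.0005, 0, 0, 0]]]'

```text
t: 4.95
tool_pos: [0.6181, -0.0875, 0.2825]
eef_rot: [0.976, 0.219, 0.0, 0.0]
contact_force: [1.5, 1.8, 2.0]
grip_width: 0.0002
grip_force: 1.3
```

carry_out --increments '[[[-1, 0, 0, 0.0005, 0, 0, 0], [-1, 0, 0, 0.0005, 0, 0, 0]]]'

```text
t: 5.15
tool_pos: [0.6181, -0.0875, 0.2815]
eef_rot: [0.976, 0.219, 0.0, 0.0]
contact_force: [2.5, 2.7, 3.1]
grip_width: 0.0002
grip_force: 1.3
```

carry_out --increments '[[[-1, 0, 0, 0.0005, 0, 0, 0], [-1, 0, 0, 0, 0, 0, 0]]]'

```text
t: 5.35
tool_pos: [0.618, -0.0875, 0.2811]
eef_rot: [0.976, 0.219, 0.0, 0.0]
contact_force: [0.7, 2.0, 3.0]
grip_width: 0.0002
grip_force: 1.4
```

carry_out --increments '[[[-1, 0, 0, 0.0003, 0, 0, 0], [-1, 0, 0, 0, 0, 0, 0]]]'

```text
t: 5.55
tool_pos: [0.6181, -0.0876, 0.2811]
eef_rot: [0.976, 0.219, 0.0, 0.0]
contact_force: [-0.0, 1.5, 5.4]
grip_width: 0.0001
grip_force: 2.3
```

carry_out --increments '[[[-1, 0, 0, 0.0004, 0, 0, 0], [-1, 0, 0, 0, 0, 0, 0]]]'

```text
t: 5.75
tool_pos: [0.6181, -0.0875, 0.2811]
eef_rot: [0.976, 0.219, 0.0, 0.0]
contact_force: [-0.1, 1.6, 5.3]
grip_width: -0.0001
grip_force: 3.1
```

```bash
python3 k.py
```

```text
5.75 [ 0.6181 -0.0875  0.2811] [-0.1  1.6  5.3]
scene 361 [0.25210784 0.26555411 0.27199856 0.27243266]
top 0 0
```

The height stalled at TCP z=0.2811 while the force rose, so the foot is on the lid at z≈0.095, as it should be. Next I lift off and move over the ball.

carry_out --increments '[[[-1, 0, 0, -0.01, 0, 0, 0], [-1, 0, 0, -0.02, 0, 0, 0], [-1, 0, 0, -0.02, 0, 0, 0], [-1, 0.0216, -0.022, 0, 0, 0, 0], [-1, 0.0216, -0.022, 0, 0, 0, 0], [-1, 0.0216, -0.022, 0, 0, 0, 0], [-1, 0.0216, -0.022, 0, 0, 0, 0], [-1, 0.0216, -0.022, 0, 0, 0, 0], [-1, 0, 0, 0, 0, 0, 0], [-1, 0, 0, 0, 0, 0, 0]]]'

```text
t: 6.85
tool_pos: [0.6684, 0.0581, 0.3296]
eef_rot: [0.976, 0.219, -0.001, 0.0]
contact_force: [-0.1, -0.4, -0.5]
grip_width: -0.0
grip_force: 0.0
```

```bash
python3 - <<'E'
from h import *
exec(open('k.py').read().split('\n',1)[1])
save(snap('wrist'),'w2.png')
E
```

```text
6.85 [0.6684 0.0581 0.3296] [-0.1 -0.4 -0.5]
scene 540 [0.25271856 0.27009135 0.27219065 0.27268713]
top 454 [0.25479325 0.26994008 0.27197987 0.27254528]
```

View pics/w2.png

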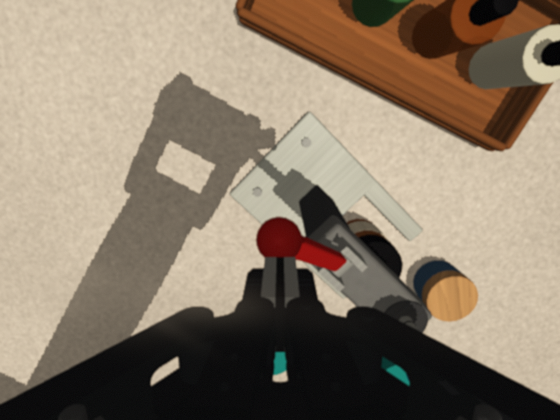

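The fingertips at (280,265) are over the red ball at (279,239). The knob top has stayed at about 0.270. Next I press the ball down along its arc.

carry_out --increments '[[[-1, 0, 0, 0.01, 0, 0, 0], [-1, 0, 0, 0.01, 0, 0, 0], [-1, 0, 0, 0.005, 0, 0, 0], [-1, 0.0025, -0.0025, 0.0036, 0, 0, 0], [-1, 0.0025, -0.0025, 0.0036, 0, 0, 0], [-1, 0.0023, -0.0023, 0.004, 0, 0, 0], [-1, 0.0023, -0.0023, 0.004, 0, 0, 0], [-1, 0.002, -0.002, 0.0044, 0, 0, 0], [-1, 0.002, -0.002, 0.0044, 0, 0, 0], [-1, 0.0017, -0.0017, 0.0046, 0, 0, 0], [-1, 0.0017, -0.0017, 0.0046, 0, 0, 0], [-1, 0.0013, -0.0013, 0.0049, 0, 0, 0], [-1, 0.0013, -0.0013, 0.0049, 0, 0, 0], [-1, 0.001, -0.001, 0.005, 0, 0, 0], [-1, 0.001, -0.001, 0.005, 0, 0, 0], [-1, 0.0006, -0.0006, 0.005, 0, 0, 0], [-1, 0.0006, -0.0006, 0.005, 0, 0, 0], [-1, 0, 0, 0, 0, 0, 0]]]'

```text
t: 8.8
tool_pos: [0.6791, 0.0883, 0.2409]
eef_rot: [0.976, 0.219, -0.001, -0.0]
contact_force: [0.1, 0.0, -0.2]
grip_width: -0.0001
grip_force: 0.0
```

carry_out --increments '[[[-1, 0, 0, 0.004, 0, 0, 0], [-1, 0, 0, 0.003, 0, 0, 0], [-1, 0, 0, 0.002, 0, 0, 0], [-1, 0, 0, 0.001, 0, 0, 0]]]'

```text
t: 9.2
tool_pos: [0.6796, 0.0884, 0.2321]
eef_rot: [0.976, 0.219, -0.0, -0.0]
contact_force: [-0.4, 1.3, 1.8]
grip_width: -0.0006
grip_force: 0.5
```

carry_out --increments '[[[-1, 0, 0, 0.001, 0, 0, 0], [-1, 0, 0, 0.0005, 0, 0, 0]]]'

```text
t: 9.4
tool_pos: [0.6797, 0.0884, 0.2308]
eef_rot: [0.976, 0.219, 0.0, -0.0]
contact_force: [0.4, 1.7, 0.6]
grip_width: -0.0003
grip_force: 0.5
```

carry_out --increments '[[[-1, 0, 0, 0.0005, 0, 0, 0], [-1, 0, 0, 0, 0, 0, 0]]]'

```text
t: 9.6
tool_pos: [0.6796, 0.0884, 0.2303]
eef_rot: [0.976, 0.219, -0.0, 0.0]
contact_force: [-0.2, 0.3, 1.0]
grip_width: 0.0001
grip_force: 0.3
```

```bash
python3 - <<'E'
from h import *
s=get_state();print(s['t'],s['tool_pos'],s['contact_force'])
d=snap('scene');cv2.imwrite('pics/s3.png',cv2.resize(d['pixels'][130:360,200:430,::-1],(575,575)))
E
```

```text
9.6 [0.67962888 0.08838917 0.23027225] [-0.24868538  0.32751891  1.01776717]
```

View pics/s3.png

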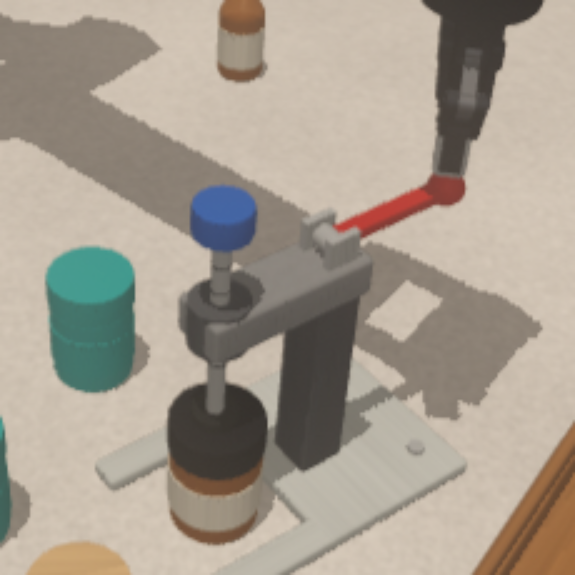

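The foot is on the black lid at crop (217,405). The lever, ball at crop (445,188), is almost level with the tips on the ball. I'll press the last bit to the stop.

carry_out --increments '[[[-1, 0, 0, 0.0007, 0, 0, 0], [-1, 0, 0, 0.0005, 0, 0, 0], [-1, 0, 0, 0, 0, 0, 0]]]'

```text
t: 9.95
tool_pos: [0.6796, 0.0884, 0.229]
eef_rot: [0.976, 0.219, -0.0, 0.0]
contact_force: [0.2, -0.5, 1.1]
grip_width: 0.0001
grip_force: 0.3
```

carry_out --increments '[[[-1, 0, 0, 0.0007, 0, 0, 0], [-1, 0, 0, 0.0005, 0, 0, 0], [-1, 0, 0, 0, 0, 0, 0]]]'

```text
t: 10.25
tool_pos: [0.6798, 0.0884, 0.2287]
eef_rot: [0.976, 0.219, 0.0, 0.0]
contact_force: [-2.2, -0.3, 5.0]
grip_width: 0.0002
grip_force: 2.5
```

The force rose to 5 N at TCP z=0.2287, where the stop should be (0.229). I'll retreat straight up and check.

carry_out --increments '[[[-1, 0, 0, -0.01, 0, 0, 0], [-1, 0, 0, -0.02, 0, 0, 0], [-1, 0, 0, -0.04, 0, 0, 0], [-1, 0, 0, -0.04, 0, 0, 0], [-1, 0, 0, 0, 0, 0, 0], [-1, 0, 0, 0, 0, 0, 0], [-1, 0, 0, 0, 0, 0, 0]]]'

```text
t: 10.95
tool_pos: [0.6791, 0.0883, 0.3362]
eef_rot: [0.976, 0.219, -0.001, -0.0]
contact_force: [0.4, -0.2, -0.7]
grip_width: -0.0004
grip_force: 0.0
```

```bash
python3 - <<'E'
from h import *
exec(open('k.py').read().split('\n',1)[1])
d=snap('scene');P=cloud(d);hsv=cv2.cvtColor(d['pixels'],cv2.COLOR_RGB2HSV).astype(int);H,S=hsv[...,0],hsv[...,1]
q=P[((H<8)|(H>172))&(S>150)&(P[...,2]>.18)];q=q[np.hypot(q[:,0]-.66,q[:,1]-.04)<.12]
c0=np.median(q,0);ax=np.linalg.svd(q-c0,full_matrices=False)[2][0];print('red',len(q),'elev',np.degrees(np.arcsin(ax[2])),q[:,2].max())
cv2.imwrite('pics/s4.png',cv2.resize(d['pixels'][130:400,200:430,::-1],(500,587)))
E
```

```text
10.95 [0.6791 0.0883 0.3362] [ 0.4 -0.2 -0.7]
scene 538 [0.25298454 0.27011222 0.27225025 0.27249895]
top 454 [0.25313429 0.27002363 0.27218551 0.27272081]
red 311 elev -2.3328980591784787 0.21994368911426576
```

View pics/s4.png

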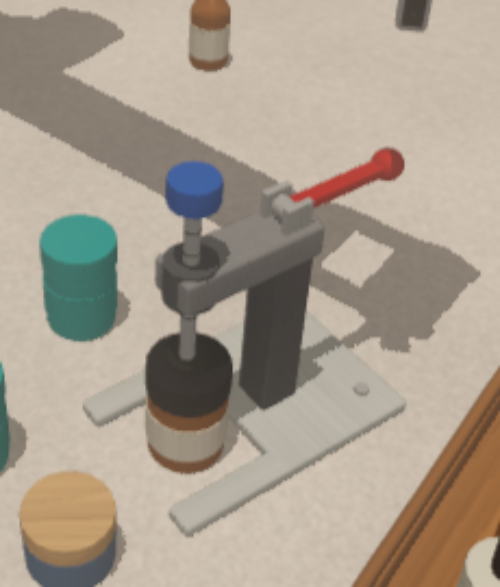

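The lever is level, ball at crop (388,163). The foot is on the black lid at (188,352), both jars stand where they were, and the hand is clear. I'm handing in the job.

```bash
python3 -c "
from cell import order
print(order.finish_job())"
```

```text
the job is handed in; nothing more can be done
None
```

The stop's foot rests on the tall amber jar's lid, the clamp lever is locked level, and both jars stand where they were; the job is handed in, though the hand-in call returned no verdict.

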